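Hang the board carriers by the ring lamp and close the rail

ROBOT

A 6-joint arm with a two-finger parallel gripper is mounted at the origin on the work surface. World frame = base frame: x ahead of the robot, y to its left, z up, the work surface at z = 0. Lengths are in mm, angles in rad, forces in N, time in s.
With the tool pointing down it reaches from about 350 to 975 mm from the base axis. Payload 7.1 kg.
Tool frame: the origin (TCP) lies on the front face of the gripper's body, between the roots of the fingers; the fingertips stand 80 mm ahead of it and the grasp point (between the pads) lies 61 mm ahead of it (env.tips_ahead is the distance from the TCP to the fingertips, in mm); z points along the fingers, y is the line along which they close (so a half turn about z gives the same grasp; the last joint's range is limited). The gripper opens to 88 mm and grips with 3 to 60 N. Pads are 20 mm wide; open, the fingers measure 115 mm over their backs; the gripper's body (75 mm by 178 mm) begins 61 mm behind the grasp point.
Start: joints at [-1.214, 0.423, 1.63, -0, 1.089, -0.019], TCP at [229.402, -581.361, 302.675] pointing down, gripper open.
Joint ranges: [-3, 3], [-0.9, 2.11], [0.09, 2.58], [-1.31, 4.45], [0.11, 2.69], [-2.54, 2.54]. Speed limits (rad/s): [2.39, 2.39, 3.01, 3.14, 3.14, 3.14].

INTERFACE

Orientations are given as a unit quaternion [x, y, z, w].
In Python, from station import env, set_gripper, viewer, workorder gives the robot as it stands. Calls block until the motion is done:
- env.reach(position, orientation): joint-space move of the TCP to a pose.
- env.move_l(position, rot=None, rate=150, f_stop=None): straight line of the TCP; rot=None keeps the orientation; rate is the mean speed in mm/s. With f_stop (N) it stops when the force on the tool has changed by that much, and returns True; else False.
- env.move_joints(angles): joint-space move.
- set_gripper(opening): finger opening in mm; the grip force is fixed at half the most; returns when the fingers have stopped.
- env.hold(seconds).
- env.ik(position, orientation): joint angles nearest the present ones, or None.
- env.read_state(): the state.
- viewer.camera(name): name is "scene" or "top"; returns the picture (480x640x3 uint8, blue, green, red); there is no depth.
- viewer.camera_params(name): a dict with "fx", "fy", "cx", "cy" (pixels), "dist" ([k1, k2, p1, p2, k3] as OpenCV has them; the pictures are not rectified), "pose" (4x4, takes a point from camera to world coordinates). Camera axes: x right, y up, looking along -z (the intrinsics and any distortion apply to the point x, -y, -z); pixel columns grow to the right and rows downward; lengths in mm; the calibration is good to about 2 mm. A picture is of the moment at which its call begins. camera_params takes no time and is no camera call.
A pose or a line that the arm cannot do raises env.IKError and nothing moves.
- workorder.sign_off(): hands the job in; it is judged then, once.
The state is a dict: "time_s": time; "qpos": joint angles; "dq": joint speeds; "tau": joint torques, N m; "tool_pos": TCP position; "orientation": TCP orientation; "force": force on the tool from outside, world axes, zero at the start; "wrist_torque": the same for the moment, N m; "width": finger opening in mm; "grip_force": force on a finger pad.
Only numpy, scipy, OpenCV 4.12 (cv2) and the standard library are available. Lean on these libraries where they do the work, as an engineer would, in place of code of your own. Each camera call takes 0.05 s, during which the arm holds its last target. There are 200 camera calls.

TASK

Lift the retaining bar off the gap in the hanging rack and lay it flat on the bench. Then hang every board carrier that stands on the bench on the rail, hooking it on through that gap between the two keeper strips and sliding it along to the side where the ring lamp stands, completely past the white mark there. When all of them hang there, close the gap again: lay the bar back across it, flat on both strips between its lugs and end stops. Leave the other things on the bench where they are.

Things in the scene. Friction and masses are not known exactly. Their poses are not given: they have to be found in the camera images.
- rack: fixed hanging rack: round steel rail 12 mm thick along y, axis at x 0, z 165 mm, y -285 to 285 between two end posts (180 mm high). Origin: on the table below the rail's middle; +x away from the robot. Slim rear posts at x 58 to 70 mm, |y| 66 and 277 mm, up to z 192, and a foot beam 12 mm high there; nothing stands below the rail
- gap (a point): middle of the loading gap, on the rail's axis (rack x 0, y 0, z 165 mm). Two keeper strips run above the rail's far side: rack x 14 to 56, z 192 to 198, |y| 55 to 285 mm; between them is the 110 mm gap. Under a strip a hook cannot be put on or off, so hooks go on in the gap only; a hung hook slides along below a strip with 6 mm to spare, its tab in front of the strip
- mark_left (a point): mark on the left (rack +y) keeper strip: a white band across the strip, 6 mm wide; point at its middle on the strip's top (rack x 35, y 102, z 198 mm)
- mark_right (a point): the like mark on the right (rack -y) keeper strip (rack x 35, y -102, z 198 mm)
- bar_seat (a point): where the middle of the bar's underside belongs: centre of the gap at the height of the strips' tops (rack x 35, y 0, z 198 mm). At |y| 60 to 78 mm each strip has two upright lugs 3 mm thick, at rack x 14 to 17 (8 mm high) and 53 to 56 (12 mm high); and at |y| 95 a 12 mm high end stop; the bar lies along y between them all (36 x 190 mm)
- lamp: ring lamp: white ring about 100 mm across, tilted, on a thin stem with a round black foot, about 215 mm high, standing behind one end of the rack (the left or the right). Fixed. Origin: centre of its foot. The carriers belong on its side of the gap
- nozzle: fume nozzle: black flat mouth on a thick black pipe, about 180 mm high, behind the other end of the rack. Fixed. Origin: centre of its foot
- bar: retaining bar: flat steel bar 30 (x) x 170 (y) x 12 mm with a black grip block 16 (x) x 34 (y) mm on its middle, from z 12 to 40 mm. Origin: centre of its underside, y along the bar. Mass about 0.25 kg. At the start it lies across the gap on the rack, at bar_seat, and bars the gap
- carrier0: board carrier standing on the bench, one of up to 4 alike (may be absent): steel foot 80 (x) x 36 (y) x 8 mm, upright plate with a green circuit board (70 mm along x, 17 thick) up to z 98, hook above it, black grip tab 16 (x) x 12 (y) mm on top, z 166 to 228 mm above x = y = 0. Origin: centre of the foot's underside. About 0.3 kg. At the start its x is within 35 degrees of the robot's x
- carrier1: board carrier like carrier0, may be absent. All carriers: the hook is 24 mm wide (y) and open towards the carrier's +x; its leg is at x -27 to -13 mm, its bridge at z 156 to 166, its lip at x 13 to 27 hangs down to z 133, with a 35 mm opening between lip and plate. Inside, an inverted V centres itself on the rail
- carrier2: board carrier like carrier0, may be absent. All carriers: when hung, the rail's axis passes through x 0, z 145 mm of the carrier, so its origin is 20 mm above the table. To hook on: raise it 20 to 30 mm above that, move it towards the rack's +x so that the rail enters below the lip, then lower it
- carrier3: board carrier like carrier0, may be absent. All carriers: same shape, size and plain materials; origin at the centre of the foot's underside, z up, x along the foot's long side towards the hook's opening
- screwdriver: Screwdriver 160 mm long. Bystander, to be left alone. Origin: centre of its underside
- flux_jar: Flux jar, 52 mm across, 50 mm high. Bystander, to be left alone. Origin: centre of its underside
- screw_tray: Low blue tray 100 x 70 x 22 mm. Bystander, to be left alone. Origin: centre of its underside
- phone: Black phone 75 x 150 x 9 mm. Bystander, to be left alone. Origin: centre of its underside
- blower: Green air blower bulb, 120 mm long, 62 mm high. Bystander, to be left alone. Origin: centre of its underside
- cleaner: Bottle 60 mm across, 110 mm high. Bystander, to be left alone. Origin: centre of its underside

How it is judged (in metres and radians):
On the way, in this order (a step that is already met when the one before it is completed fails the run):
1. the bar lies flat on the bench (height (world z) of bar below 0.008 m and angle between bar's own z axis and vertical below 0.1 rad and linear speed of bar below 0.03 m/s), for 0.2 s.
2. all present carriers hang at rest on the lamp's side, past the mark, before the bar closes the gap (((y of lamp in the frame of rack above 0 m and (y of carrier0 in the frame of rack between 0.112 and 0.28 m and x of carrier0 in the frame of rack between -0.025 and 0.025 m and z of carrier0 in the frame of rack between 0.013 and 0.027 m and angle between carrier0's own z axis and vertical below 0.17 rad and linear speed of carrier0 below 0.03 m/s) and (y of carrier1 in the frame of rack between 0.112 and 0.28 m and x of carrier1 in the frame of rack between -0.025 and 0.025 m and z of carrier1 in the frame of rack between 0.013 and 0.027 m and angle between carrier1's own z axis and vertical below 0.17 rad and linear speed of carrier1 below 0.03 m/s) and (y of carrier2 in the frame of rack between 0.112 and 0.28 m and x of carrier2 in the frame of rack between -0.025 and 0.025 m and z of carrier2 in the frame of rack between 0.013 and 0.027 m and angle between carrier2's own z axis and vertical below 0.17 rad and linear speed of carrier2 below 0.03 m/s) and (y of carrier3 in the frame of rack between 0.112 and 0.28 m and x of carrier3 in the frame of rack between -0.025 and 0.025 m and z of carrier3 in the frame of rack between 0.013 and 0.027 m and angle between carrier3's own z axis and vertical below 0.17 rad and linear speed of carrier3 below 0.03 m/s)) or (y of lamp in the frame of rack below 0 m and (y of carrier0 in the frame of rack between -0.28 and -0.112 m and x of carrier0 in the frame of rack between -0.025 and 0.025 m and z of carrier0 in the frame of rack between 0.013 and 0.027 m and angle between carrier0's own z axis and vertical below 0.17 rad and linear speed of carrier0 below 0.03 m/s) and (y of carrier1 in the frame of rack between -0.28 and -0.112 m and x of carrier1 in the frame of rack between -0.025 and 0.025 m and z of carrier1 in the frame of rack between 0.013 and 0.027 m and angle between carrier1's own z axis and vertical below 0.17 rad and linear speed of carrier1 below 0.03 m/s) and (y of carrier2 in the frame of rack between -0.28 and -0.112 m and x of carrier2 in the frame of rack between -0.025 and 0.025 m and z of carrier2 in the frame of rack between 0.013 and 0.027 m and angle between carrier2's own z axis and vertical below 0.17 rad and linear speed of carrier2 below 0.03 m/s) and (y of carrier3 in the frame of rack between -0.28 and -0.112 m and x of carrier3 in the frame of rack between -0.025 and 0.025 m and z of carrier3 in the frame of rack between 0.013 and 0.027 m and angle between carrier3's own z axis and vertical below 0.17 rad and linear speed of carrier3 below 0.03 m/s))) and not (x of bar in the frame of rack between 0.028 and 0.042 m and y of bar in the frame of rack between -0.014 and 0.014 m and z of bar in the frame of rack between 0.195 and 0.2015 m and angle between the y axis of bar and the y axis of rack, either way round below 0.08 rad and angle between bar's own z axis and vertical below 0.05 rad and linear speed of bar below 0.02 m/s)), for 0.2 s.
3. the bar lies across the gap (x of bar in the frame of rack between 0.028 and 0.042 m and y of bar in the frame of rack between -0.014 and 0.014 m and z of bar in the frame of rack between 0.195 and 0.2015 m and angle between the y axis of bar and the y axis of rack, either way round below 0.08 rad and angle between bar's own z axis and vertical below 0.05 rad and linear speed of bar below 0.02 m/s), for 0.2 s.
At the end, for the whole second after the job is handed in: every present carrier hangs at rest on the rail on the lamp's side (tilt under 0.17 rad), its centre 112 mm or more from the gap's middle; the bar lies flat on both strips between the lugs (within 7 mm), within 14 mm of the gap's middle and 0.08 rad of the rail (all of step 3 and ((y of lamp in the frame of rack above 0 m and (y of carrier0 in the frame of rack between 0.112 and 0.28 m and x of carrier0 in the frame of rack between -0.025 and 0.025 m and z of carrier0 in the frame of rack between 0.013 and 0.027 m and angle between carrier0's own z axis and vertical below 0.17 rad and linear speed of carrier0 below 0.03 m/s) and (y of carrier1 in the frame of rack between 0.112 and 0.28 m and x of carrier1 in the frame of rack between -0.025 and 0.025 m and z of carrier1 in the frame of rack between 0.013 and 0.027 m and angle between carrier1's own z axis and vertical below 0.17 rad and linear speed of carrier1 below 0.03 m/s) and (y of carrier2 in the frame of rack between 0.112 and 0.28 m and x of carrier2 in the frame of rack between -0.025 and 0.025 m and z of carrier2 in the frame of rack between 0.013 and 0.027 m and angle between carrier2's own z axis and vertical below 0.17 rad and linear speed of carrier2 below 0.03 m/s) and (y of carrier3 in the frame of rack between 0.112 and 0.28 m and x of carrier3 in the frame of rack between -0.025 and 0.025 m and z of carrier3 in the frame of rack between 0.013 and 0.027 m and angle between carrier3's own z axis and vertical below 0.17 rad and linear speed of carrier3 below 0.03 m/s)) or (y of lamp in the frame of rack below 0 m and (y of carrier0 in the frame of rack between -0.28 and -0.112 m and x of carrier0 in the frame of rack between -0.025 and 0.025 m and z of carrier0 in the frame of rack between 0.013 and 0.027 m and angle between carrier0's own z axis and vertical below 0.17 rad and linear speed of carrier0 below 0.03 m/s) and (y of carrier1 in the frame of rack between -0.28 and -0.112 m and x of carrier1 in the frame of rack between -0.025 and 0.025 m and z of carrier1 in the frame of rack between 0.013 and 0.027 m and angle between carrier1's own z axis and vertical below 0.17 rad and linear speed of carrier1 below 0.03 m/s) and (y of carrier2 in the frame of rack between -0.28 and -0.112 m and x of carrier2 in the frame of rack between -0.025 and 0.025 m and z of carrier2 in the frame of rack between 0.013 and 0.027 m and angle between carrier2's own z axis and vertical below 0.17 rad and linear speed of carrier2 below 0.03 m/s) and (y of carrier3 in the frame of rack between -0.28 and -0.112 m and x of carrier3 in the frame of rack between -0.025 and 0.025 m and z of carrier3 in the frame of rack between 0.013 and 0.027 m and angle between carrier3's own z axis and vertical below 0.17 rad and linear speed of carrier3 below 0.03 m/s)))); the robot touches nothing.
It fails at once if a bystander (screwdriver, jar, tray, phone, blower, bottle) is pushed more than 4 cm (distance of any of screwdriver, flux_jar, screw_tray, phone, blower, cleaner from where it was at the start of the episode above 0.04 m).
Of carrier0, carrier1, carrier2, carrier3 only 3 to 4 are there at a start; the rules pass over those that are not, and their reading is None.
At some moment in a run one of bar may be knocked a few centimetres aside while the robot is not near it.
It also fails if it takes over 210 s, if anything falls off the work surface, if the arm or the gripper's body presses on something with over 40 N, if the wrist force passes 120 N, or if a joint passes its speed limit or range.

## Working session

There is one attempt and no reset: what is moved stays moved. The work goes in short steps, each a Python script; the robot and the scene stay as the last script left them, time stands still between calls to the robot, and variables do not carry over. Pictures are saved under pics/ and viewed, at most 14 in all, crops included, and the job is handed in when it is done.

```bash
ls; mkdir -p pics; python3 - <<'E'
from station import env, viewer
import cv2,numpy as np
np.set_printoptions(precision=4,suppress=True)
for n in("scene","top"):
    cv2.imwrite(f"pics/{n}0.png",viewer.camera(n)); p=viewer.camera_params(n); print(p)
print(env.read_state())
E
```

```text
pics
{'fx': 462.94657386754506, 'fy': 462.94657386754506, 'cx': 322.6203436556941, 'cy': 237.4742225421313, 'dist': array([-0.0168,  0.    ,  0.    ,  0.    ,  0.    ]), 'pose': array([[   0.7928,   -0.4254,    0.4365,  987.3469],
       [   0.6094,    0.5432,   -0.5775, -613.0598],
       [   0.0086,    0.7239,    0.6899,  847.7954],
       [   0.    ,    0.    ,    0.    ,    1.    ]])}
{'fx': 505.9827944015027, 'fy': 505.9827944015027, 'cx': 327.1716480036663, 'cy': 234.12684876503465, 'dist': array([-0.0394,  0.    ,  0.    ,  0.    ,  0.    ]), 'pose': array([[   0.0284,    0.988 ,   -0.1521,  381.1079],
       [  -0.9994,    0.0313,    0.0168,  -18.6555],
       [   0.0213,    0.1515,    0.9882, 1213.8909],
       [   0.    ,    0.    ,    0.    ,    1.    ]])}
{'time_s': 0.1, 'qpos': array([-1.214 ,  0.4238,  1.6306, -0.    ,  1.0886, -0.019 ]), 'dq': array([-0.0003, -0.0013, -0.0012,  0.0003, -0.0016,  0.0003]), 'tau': array([ -0.0014, -54.5614, -27.4325,   0.0646,   0.0188,  -0.    ]), 'tool_pos': array([ 229.2672, -581.0277,  301.9754]), 'orientation': array([ 0.9824,  0.1868, -0.0001, -0.0007]), 'force': array([-0.7469,  1.0327, -0.6871]), 'wrist_torque': array([-0.0045,  0.0343,  0.0124]), 'grip_force': 0.0, 'width': 87.74462186598231}
```

View pics/top0.png

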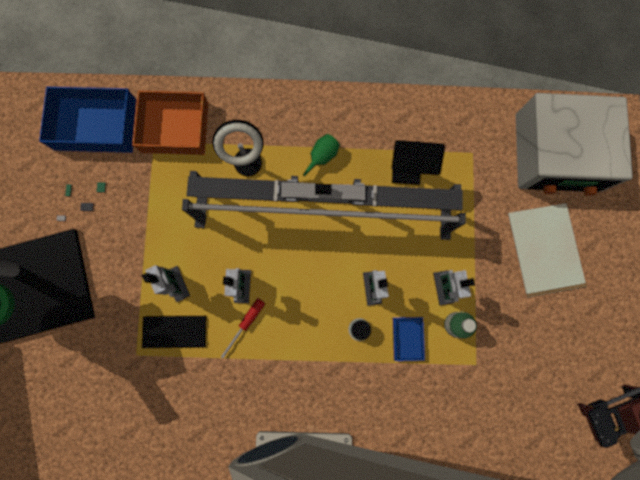

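View pics/scene0.png

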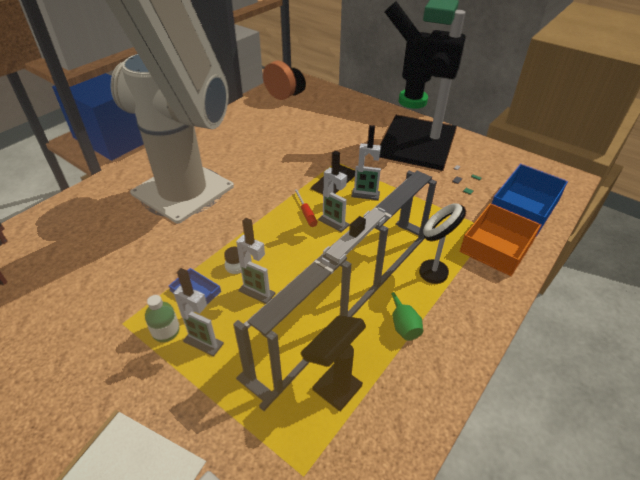

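The top view shows four carriers, with tabs near (150,278), (232,284), (383,282) and (467,283). The lamp stands at the left (+y) end, and the bar is on the rack near (322,190). I'll enlarge both views to read the pixels more exactly.

```bash
python3 - <<'E'
import cv2
t=cv2.imread("pics/top0.png");s=cv2.imread("pics/scene0.png")
def crop(im,x,y,w,h,k,n):
    c=cv2.convertScaleAbs(cv2.resize(im[y:y+h,x:x+w],None,fx=k,fy=k,interpolation=cv2.INTER_CUBIC),alpha=1.5,beta=15)
    for u in range(x-x%20+20,x+w,20): cv2.putText(c,str(u),(int((u-x)*k)-8,8),0,.3,(255,255,255)); cv2.line(c,(int((u-x)*k),10),(int((u-x)*k),14),(255,255,255))
    for v in range(y-y%20+20,y+h,20): cv2.putText(c,str(v),(0,int((v-y)*k)+3),0,.3,(255,255,255)); cv2.line(c,(20,int((v-y)*k)),(24,int((v-y)*k)),(255,255,255))
    cv2.imwrite(n,c)
crop(t,130,255,200,110,4,"pics/tL.png")
crop(t,340,255,150,110,5,"pics/tR.png")
crop(t,175,165,300,80,2.66,"pics/tK.png")
crop(s,140,115,310,280,2.1,"pics/sK.png")
E
```

```text
(no output)
```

View pics/tL.png

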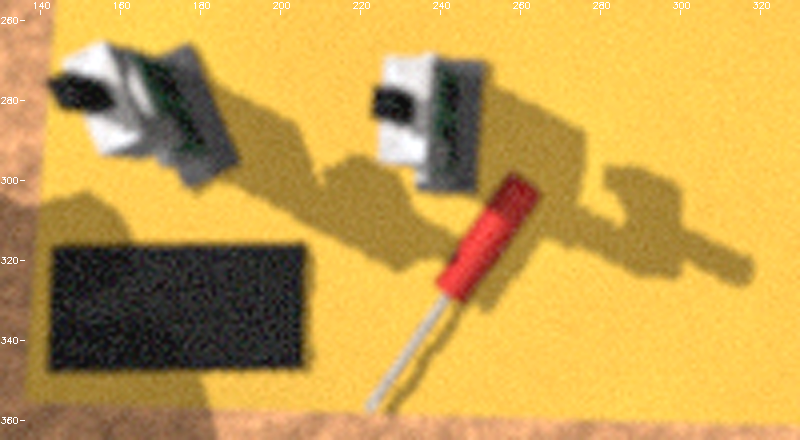

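View pics/tR.png

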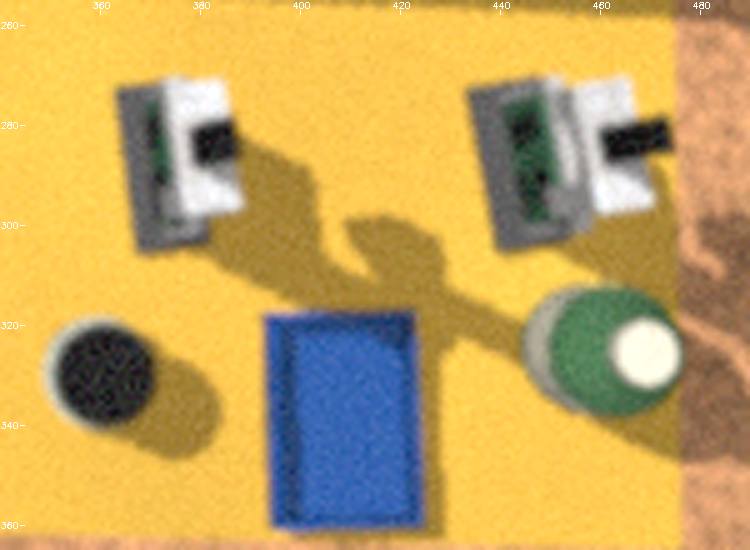

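View pics/tK.png

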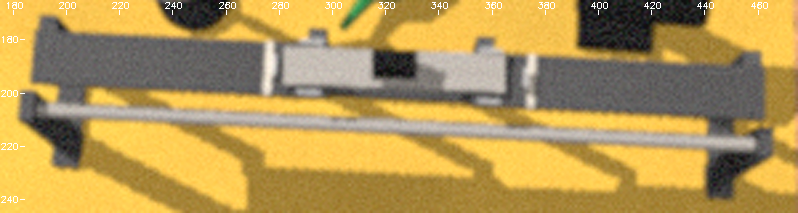

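View pics/sK.png

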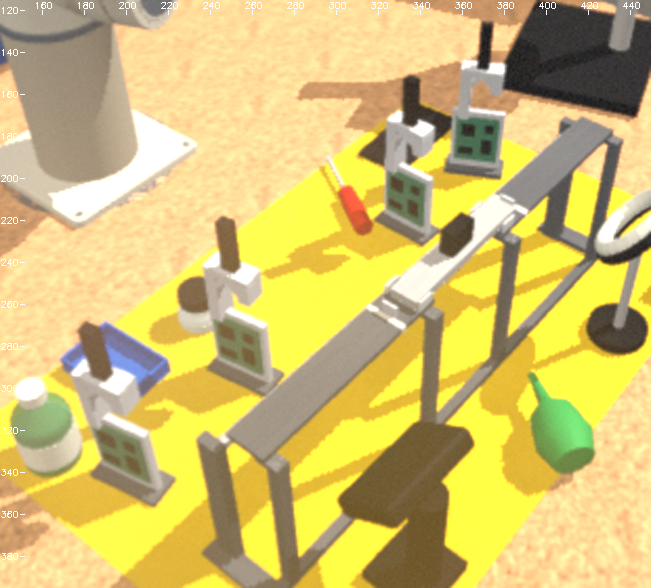

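The crops give tab tops, foot corners, strip marks and rail line in both views. I'll fit the poses from these points.

```bash
cat > vis.py <<'E'
import numpy as np,cv2
from scipy.optimize import least_squares
from station import viewer
P={n:viewer.camera_params(n) for n in("scene","top")}
F=np.diag([1.,-1,-1])
def proj(n,w):
    p=P[n];T=p["pose"];R=F@T[:3,:3].T
    K=np.array([[p["fx"],0,p["cx"]],[0,p["fy"],p["cy"]],[0,0,1]])
    return cv2.projectPoints(np.atleast_2d(np.asarray(w,float)),cv2.Rodrigues(R)[0],-R@T[:3,3],K,p["dist"])[0][:,0]
def place(q,o):
    c,s=np.cos(q[2]),np.sin(q[2]);o=np.atleast_2d(np.asarray(o,float))
    return np.c_[q[0]+c*o[:,0]-s*o[:,1],q[1]+s*o[:,0]+c*o[:,1],o[:,2]]
def fit(obs,q0):
    "obs: list of (cam,(u,v),(x,y,z)); returns x,y,yaw"
    def r(q): return np.concatenate([proj(n,place(q,o))[0]-uv for n,uv,o in obs])
    s=least_squares(r,q0,x_scale=[10,10,.1],loss='soft_l1')
    return s.x,np.round(r(s.x).reshape(-1,2),1)
E
python3 - <<'E'
from vis import *
np.set_printoptions(precision=3,suppress=True)
rack=[("top",(276.5,190.5),(35,102,198)),("top",(374.5,195.5),(35,-102,198)),("top",(187.4,195.8),(14,285,198)),("top",(461.8,210),(14,-285,198)),
("scene",(324.3,264),(35,-102,198)),("scene",(383.8,212),(35,102,198)),("top",(323.5,189.4),(35,0,238))]
q,r=fit(rack,[550,0,0]);print("rack",q,r.tolist())
print("rail at y=240,-240 proj",proj("top",place(q,[[0,266,171],[0,-270,171]])))
C={"A":((145.5,277),(177.5,265.75),(190,295.5),(178.75,302.5),(371.4,127.4),(379,198.3),(352.9,195),(350,350)),
"B":((226.5,280.75),(251.75,270.5),(248.75,302.5),(234.25,302),(335.7,153),(340,230.7),(320,220.7),(350,180)),
"C":((384.4,283),(363.4,273),(381.6,303.4),(368,305.4),(247.6,219.8),(267.6,300.7),(239,288.8),(350,-120)),
"D":((471,282),(433.4,273),(458,300.6),(440,305.4),(183.3,269.3),(213.8,354),(183.8,342.6),(350,-280))}
for k,(t,a,b,c,st,sr,sl,g) in C.items():
    s=-1 if k in"AB" else 1
    o=[("top",t,(0,0,228)),("top",a,(40,s*18,4)),("top",b,(-40,-18,4)),("top",c,(-40,18,4)),
       ("scene",st,(0,0,228)),("scene",sr,(40,-18,2)),("scene",sl,(-40,-18,2))]
    q,r=fit(o,[*g,0]);print(k,q,r.tolist())
E
```

```text
rack [588.469 -27.445  -0.02 ] [[-1.4, -0.3], [-0.5, -0.2], [-2.1, -0.2], [0.2, -0.0], [-2.4, 0.8], [-3.0, -0.7], [1.4, -1.4]]
rail at y=240,-240 proj [[196.96  205.462]
 [451.258 218.621]]
A [437.491 315.518   0.503] [[-0.3, -0.0], [-1.1, -0.7], [0.5, -0.5], [-2.0, -0.5], [-0.9, -1.2], [-1.4, 1.5], [-2.7, 2.0]]
B [437.402 158.15   -0.023] [[-0.4, -1.1], [-0.3, -1.3], [0.3, 0.4], [-0.4, 0.0], [-1.2, -0.4], [-0.0, 1.7], [-3.1, -0.8]]
C [ 441.2   -147.595    0.206] [[-1.0, -0.6], [-2.8, -0.4], [0.0, -0.4], [-1.2, 0.3], [-1.5, -0.4], [-0.7, 2.0], [-1.3, 2.1]]
D [ 447.591 -319.613    0.284] [[-0.3, -0.4], [-2.6, -0.1], [-3.6, 0.8], [0.1, -0.1], [-1.9, 1.3], [0.9, 0.6], [-1.7, -0.0]]
```

```bash
cat > rob.py <<'E'
import numpy as np
from scipy.spatial.transform import Rotation as R
from station import env,set_gripper
RACK=np.array([588.5,-27.4,-0.02])
def rk(x,y,z,q=RACK):
    c,s=np.cos(q[2]),np.sin(q[2]);return [q[0]+c*x-s*y,q[1]+s*x+c*y,z]
def down(yaw): # tool down; tool y (closing line) at world angle yaw-90deg
    return (R.from_euler('z',yaw)*R.from_euler('x',np.pi)).as_quat()
def best(p,yaw):
    c=[]
    for k in(0,np.pi,-np.pi):
        q=down(yaw+k);j=env.ik(p,q)
        if j is not None:c.append((abs(j[5]),q))
    return min(c,key=lambda t:t[0])[1]
def st(msg=""):
    s=env.read_state();print(msg,round(s["time_s"],1),np.round(s["tool_pos"],1),"F",np.round(s["force"],1),"w",round(s["width"],1),"g",round(s["grip_force"],1),"q6",round(s["qpos"][5],2),flush=True);return s
E
python3 - <<'E'
from rob import *
yaw=RACK[2]+np.pi/2
p=rk(35,0,400);o=best(p,yaw)
set_gripper(50);env.reach(p,o);st("above")
print("low",env.move_l(rk(35,0,293),rate=120,f_stop=8));st()
set_gripper(0);st("gripped")
env.move_l(rk(35,0,370),rate=60);st("up")
E
```

```text
above 3.3 [623.4 -29.  399.8] F [-0.2 -0.7 -0.3] w 49.9 g 0.0 q6 -0.04
low False
 4.3 [624.  -28.1 293.8] F [0.1 0.2 0.5] w 49.8 g 0.0 q6 -0.04
gripped 5.0 [623.9 -28.1 293.4] F [2.1 0.1 2.1] w 15.9 g 30.0 q6 -0.04
up 6.4 [623.3 -28.1 369.5] F [-0.4 -1.  -2.2] w 15.9 g 30.0 q6 -0.04
```

```bash
python3 - <<'E'
from rob import *
env.move_l([430,-15,370]);env.move_l([430,-15,115],rate=150)
print(env.move_l([430,-15,90],rate=20,f_stop=5));s=st("down")
set_gripper(50);env.hold(.3)
env.move_l([430,-15,330],rate=200);st("clear")
# carrier B first, far slot
import json
json.dump({"zb":float(s["tool_pos"][2])},open("bar.json","w"))
import cv2
from station import viewer
cv2.imwrite("pics/top1.png",viewer.camera("top")[130:370,130:490].repeat(2,0).repeat(2,1))
E
```

```text
True
down 10.6 [429.9 -15.   95.2] F [-0.1  0.1  3. ] w 16.0 g 30.0 q6 -0.04
clear 12.9 [429.4 -15.  329.2] F [-0.2  0.2 -0.1] w 49.9 g 0.0 q6 -0.04
```

View pics/top1.png

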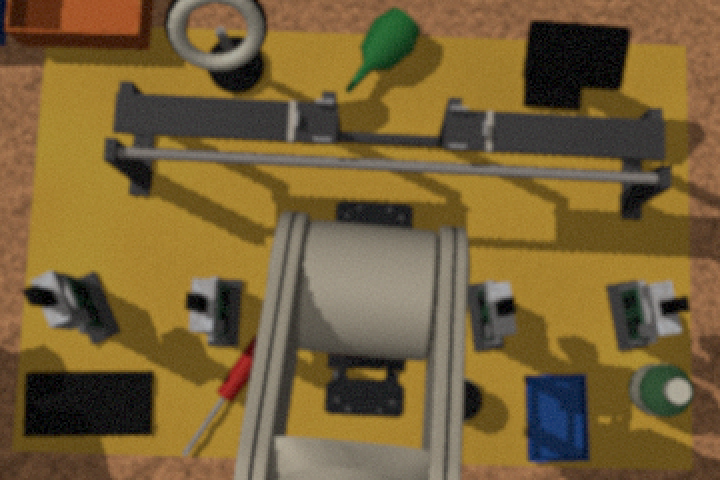

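```bash
cat > hang.py <<'E'
from rob import *
TZ=276
def pick(x,y,yaw):
    o=best([x,y,360],yaw);set_gripper(50)
    env.move_l([*env.read_state()["tool_pos"][:2],360],rate=250)
    env.reach([x,y,360],o)
    env.move_l([x,y,TZ+1],rate=120,f_stop=8);set_gripper(0);st("grip")
    env.move_l([x,y,TZ+70],rate=120);st("lifted")
def hook():
    p=rk(-85,0,TZ+70);o=best(p,RACK[2])
    env.move_l(p,o,rate=150)
    env.move_l(rk(-85,0,TZ+49),rate=80);st("front")
    hit=env.move_l(rk(0,0,TZ+49),rate=70,f_stop=12);s=st("over");
    if hit: raise SystemExit("hit on entry")
    print(env.move_l(rk(0,0,TZ+15),rate=25,f_stop=5));return st("lowered")
def slide(y):
    z=env.read_state()["tool_pos"][2]
    set_gripper(26);env.hold(.4);st("free");set_gripper(0);s=st("regrip")
    hit=env.move_l(rk(0,y,z),rate=70,f_stop=15);st(f"slid {hit}")
    return hit
def leave():
    set_gripper(26);env.hold(.3);p=env.read_state()["tool_pos"]
    env.move_l([p[0],p[1],360],rate=150);st("left")
E
python3 - <<'E'
from hang import *
pick(437.4,158.2,-0.023);hook()
E
```

```text
grip 16.1 [437.5 158.2 277.1] F [-0.7  0.4  0.8] w 11.7 g 30.0 q6 -1.23
lifted 16.8 [436.9 158.  345.3] F [ 0.4 -0.2 -2.7] w 12.1 g 30.0 q6 -1.23
front 20.5 [503.3 -25.7 324.5] F [ 0.6 -0.6 -1.9] w 11.9 g 30.0 q6 1.52
over 21.9 [588.3 -27.4 324.9] F [-3.6  1.6 -0.7] w 11.8 g 30.0 q6 1.52
True
lowered 22.4 [587.5 -27.4 318.8] F [-0.2 -0.3 -2.9] w 11.6 g 30.0 q6 1.52
```

```bash
python3 - <<'E'
import cv2
from station import viewer
cv2.imwrite("pics/s2.png",cv2.resize(viewer.camera("scene")[40:360,140:500],None,fx=2,fy=2))
E
```

```text
(no output)
```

View pics/s2.png

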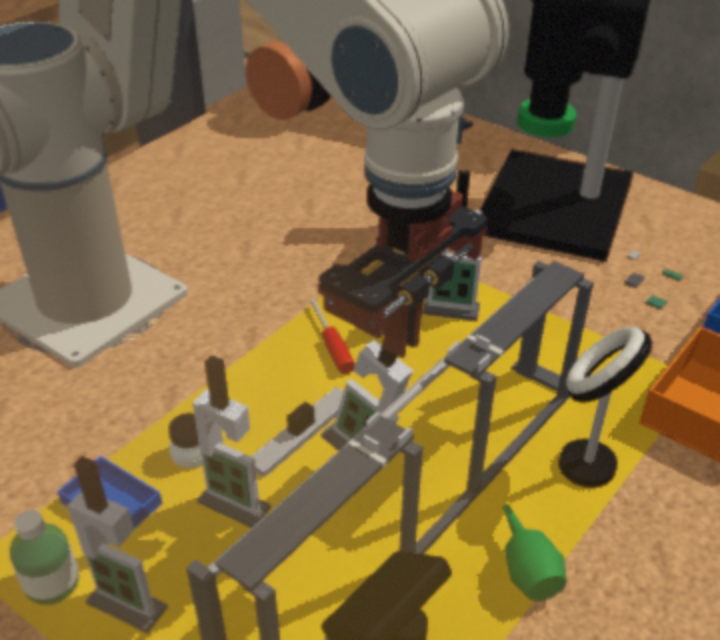

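The carrier is at the rail near (370,390) but looks tilted. Zooming in.

```bash
python3 - <<'E'
import cv2
from station import viewer
a=cv2.resize(viewer.camera("scene")[190:280,280:400],(480,360),interpolation=cv2.INTER_CUBIC)
cv2.imwrite("pics/s3.png",cv2.convertScaleAbs(a,alpha=1.5))
E
```

```text
(no output)
```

View pics/s3.png

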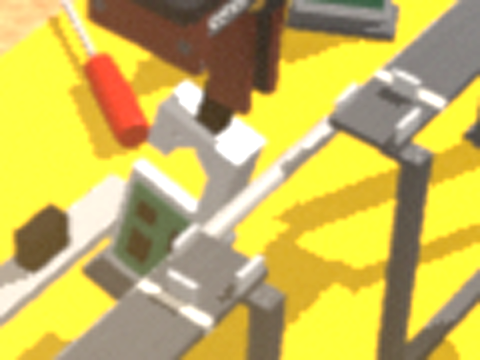

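It is my mistake: the wrist picked the half-turned solution, so the carrier was turned round and its leg pushed against the rail. That tilted it in the pads. I'll back off, turn it back, and right it on the bench at its old spot.

```bash
python3 - <<'E'
import re
s=open("hang.py").read()
s=s.replace("p=rk(-85,0,TZ+70);o=best(p,RACK[2])","p=rk(-85,0,TZ+70);o=keep(RACK[2])")
s=s.replace("def hook","""def keep(yaw):
    "orientation for yaw without a half turn of what is held"
    c=R.from_quat(env.read_state()["orientation"]);return min((down(yaw),down(yaw+np.pi)),key=lambda q:(c.inv()*R.from_quat(q)).magnitude())
def hook""")
s=s.replace("rate=70,f_stop=12)","rate=60,f_stop=4)")
open("hang.py","w").write(s)
E
python3 - <<'E'
from hang import *
p=env.read_state()["tool_pos"]
env.move_l([p[0]-25,p[1],p[2]+2],rate=50)
env.move_l([p[0]-60,p[1],370],rate=100);st("back")
o=best([460,170,370],-0.023)
c=R.from_quat(env.read_state()["orientation"]);print("turn",(c.inv()*R.from_quat(o)).magnitude())
env.move_l([460,170,370],rate=150);env.reach([460,170,370],o);st("turned")
import cv2
from station import viewer
a=viewer.camera("scene");cv2.imwrite("pics/s4.png",cv2.convertScaleAbs(cv2.resize(a[80:260,250:450],None,fx=3,fy=3,interpolation=cv2.INTER_CUBIC),alpha=1.4))
E
```

```text
back 23.9 [527.3 -27.3 369.9] F [-0.4  0.  -2.6] w 11.8 g 30.0 q6 1.52
turn 3.13851591229025
turned 28.1 [460. 170. 370.] F [-0.3  0.9 -2.8] w 11.9 g 30.0 q6 -1.22
```

View pics/s4.png

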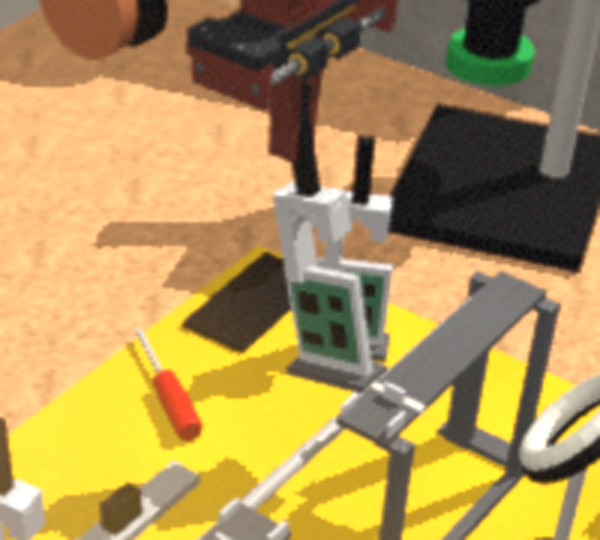

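The hook now faces the rack again, and the carrier leans about 15°. I'll lower it until its heel touches and loosen the pads, so it drops flat on its foot between them.

```bash
python3 - <<'E'
from hang import *
env.move_l([440,168,310],rate=120)
print(env.move_l([440,168,270],rate=25,f_stop=2.5));st("touch")
set_gripper(19);env.hold(.8);st("loose")
p=env.read_state()["tool_pos"]
env.move_l([p[0],p[1],360],rate=80)
env.reach([430,-20,420],env.read_state()["orientation"])
import cv2
from station import viewer
a=viewer.camera("scene")[120:280,270:430];b=viewer.camera("top")[235:335,130:290]
a=cv2.resize(a,(480,480),interpolation=2);b=cv2.resize(b,(480,300),interpolation=2)
c=np.zeros((480,800,3),np.uint8);c[:,:400]=a[:,:400];c[:250,400:]=cv2.resize(b,(400,250))
cv2.imwrite("pics/s5.png",cv2.convertScaleAbs(c,alpha=1.4))
E
```

```text
True
touch 29.9 [440.  168.  279.5] F [-1.5 -0.2  4.6] w 12.1 g 30.0 q6 -1.21
loose 31.1 [439.2 167.7 278.8] F [ 1.3  0.5 -0.5] w 19.1 g 0.0 q6 -1.21
```

View pics/s5.png

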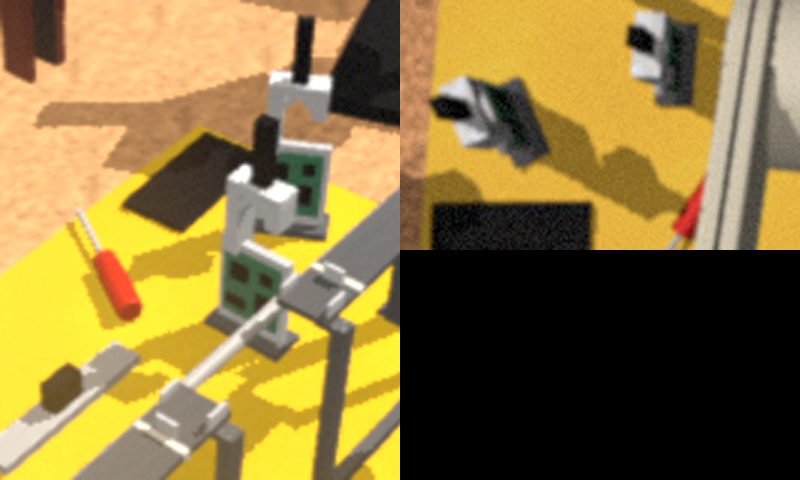

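It stands upright again, with its tab top at top px (225,250) and its foot visible. Refit and hang it.

```bash
python3 - <<'E'
from vis import *
q,r=fit([("top",(224.8,249.8),(0,0,228)),("top",(249.2,245),(40,-18,4)),("top",(246.8,277.4),(-40,-18,4)),("top",(232,275),(-40,18,4)),
("scene",(359,160.3),(0,0,228)),("scene",(363.3,239.3),(40,-18,2)),("scene",(339,226.7),(-40,-18,2))],[480,165,0]);print(q,r.tolist())
from hang import *
pick(*q)
env.move_l(rk(-110,0,346),keep(RACK[2]));st("turned")
hook()
E
```

```text
[ 4.98885637e+02  1.67077654e+02 -2.25756006e-02] [[-1.4, -1.8], [-0.2, -1.5], [-0.2, -0.6], [-0.5, 0.9], [-1.3, -0.4], [-2.4, 1.1], [-2.2, 0.7]]
grip 36.5 [498.9 167.  277.1] F [-0.3 -0.8  2.4] w 11.8 g 30.0 q6 -1.25
lifted 37.3 [498.4 167.  345.3] F [-0.3 -0.8 -2.7] w 12.0 g 30.0 q6 -1.25
turned 38.7 [478.6 -24.7 346. ] F [ 0.3  0.2 -3. ] w 12.0 g 30.0 q6 -1.63
front 39.4 [503.  -25.6 324.5] F [-0.5 -0.3 -3.6] w 12.0 g 30.0 q6 -1.63
over 41.0 [588.2 -27.4 325.1] F [-0.4  0.3 -2.4] w 11.6 g 30.0 q6 -1.62
True
lowered 42.0 [589.  -27.4 298.3] F [2.7 0.8 0.5] w 11.7 g 30.0 q6 -1.62
```

```bash
python3 - <<'E'
from hang import *
h=slide(254)
if not h: leave()
E
```

```text
free 42.8 [587.9 -27.3 297.6] F [-0.3 -1.1  0. ] w 25.9 g 0.0 q6 -1.62
regrip 43.2 [587.9 -27.4 297.6] F [ 1.7  0.1 -0.1] w 11.2 g 30.0 q6 -1.62
slid False 47.0 [593.4 226.6 298.2] F [-4.6 -2.1  1.8] w 11.8 g 30.0 q6 -1.21
left 48.3 [593.3 226.5 359.6] F [-0.2 -0.2  0.2] w 25.8 g 0.0 q6 -1.21
```

```bash
python3 - <<'E'
from hang import *
pick(437.5,315.5,0.503)
p=env.read_state()["tool_pos"];env.move_l([p[0],p[1],370])
env.move_l(rk(-130,100,370),keep(RACK[2]))
hook()
if not slide(214): leave()
E
```

```text
grip 51.4 [437.6 315.6 277.1] F [0.1 0.1 0.6] w 11.9 g 30.0 q6 -1.47
lifted 52.1 [437.  315.2 345.2] F [ 0.4 -0.4 -3.5] w 11.8 g 30.0 q6 -1.47
front 55.5 [503.2 -25.3 324.7] F [ 0.5  0.1 -3.7] w 12.0 g 30.0 q6 -1.63
over 57.1 [588.2 -27.4 325. ] F [-0.1 -0.4 -3.5] w 11.8 g 30.0 q6 -1.62
True
lowered 58.1 [589.  -27.4 297.4] F [2.2 0.1 1.1] w 11.8 g 30.0 q6 -1.62
free 58.9 [587.9 -27.4 296.6] F [-0.4  0.2 -0.2] w 26.2 g 0.0 q6 -1.62
regrip 59.3 [587.9 -27.4 296.6] F [-0.8 -0.   0.5] w 11.9 g 30.0 q6 -1.62
slid False 62.5 [592.7 186.4 297.4] F [-3.5 -2.2 -0.4] w 11.7 g 30.0 q6 -1.27
left 63.9 [592.5 186.5 359.6] F [-0.6  0.7 -0.6] w 26.1 g 0.0 q6 -1.27
```

```bash
python3 - <<'E'
from hang import *
for q,y in(((441.2,-147.6,.206),174),((447.6,-319.6,.284),134)):
    pick(*q);p=env.read_state()["tool_pos"];env.move_l([p[0],p[1],370])
    env.move_l(rk(-110,-60,370),keep(RACK[2]))
    hook()
    if slide(y): break
    leave()
import cv2
from station import viewer
env.move_l([*env.read_state()["tool_pos"][:2],400]);env.reach([420,-250,420],env.read_state()["orientation"])
a,b=viewer.camera("scene"),viewer.camera("top");cv2.imwrite("pics/sc6.png",a);cv2.imwrite("pics/tp6.png",b)
c=np.hstack([cv2.resize(a[120:420,180:480],(400,400),interpolation=2),cv2.resize(b[150:350,170:370],(400,400),interpolation=2)])
cv2.imwrite("pics/c6.png",cv2.convertScaleAbs(c,alpha=1.4))
E
```

```text
grip 68.2 [ 441.2 -147.3  277. ] F [-0.   2.3  1.5] w 11.8 g 30.0 q6 1.02
lifted 68.9 [ 440.7 -147.5  345.3] F [-0.2  1.  -4. ] w 12.0 g 30.0 q6 1.02
front 70.9 [503.2 -26.1 324.8] F [-0.3  0.3 -2.3] w 12.0 g 30.0 q6 1.52
over 72.4 [588.2 -27.4 325. ] F [-0.8 -0.3 -4. ] w 11.7 g 30.0 q6 1.52
True
lowered 73.5 [589.  -27.4 296.9] F [ 2.4 -0.1  2.1] w 12.3 g 30.0 q6 1.52
free 74.3 [587.9 -27.4 296. ] F [-0.7  0.8  0.8] w 25.9 g 0.0 q6 1.52
regrip 74.7 [587.9 -27.4 296. ] F [ 0.1 -1.2 -0.2] w 11.9 g 30.0 q6 1.52
slid False 77.3 [592.  146.4 296.9] F [-1.7 -0.8 -2.6] w 11.7 g 30.0 q6 1.81
left 78.6 [591.7 146.5 359.6] F [-0.7  0.  -0.1] w 26.1 g 0.0 q6 1.81
grip 82.8 [ 447.7 -319.5  277.1] F [ 0.4  0.6 -0.3] w 11.8 g 30.0 q6 0.65
lifted 83.5 [ 447.2 -319.3  345.3] F [-0.4 -0.6 -3.9] w 11.8 g 30.0 q6 0.65
front 86.5 [503.2 -26.1 324.8] F [-0.5 -0.1 -2.7] w 11.8 g 30.0 q6 1.52
over 88.1 [588.2 -27.4 325. ] F [ 0.5  0.7 -2.6] w 11.8 g 30.0 q6 1.52
True
lowered 89.1 [589.1 -27.4 297.2] F [2.7 0.4 1.8] w 12.1 g 30.0 q6 1.52
free 90.0 [588.  -27.4 296.4] F [0.4 0.2 0.6] w 25.9 g 0.0 q6 1.52
regrip 90.4 [588.  -27.4 296.4] F [ 0.   0.9 -0.1] w 12.0 g 30.0 q6 1.52
slid False 92.4 [591.2 106.4 297.2] F [-1.3 -0.1 -1.6] w 11.9 g 30.0 q6 1.75
left 93.8 [590.9 106.5 359.6] F [-0.3 -0.5 -0.5] w 26.3 g 0.0 q6 1.75
```

View pics/c6.png

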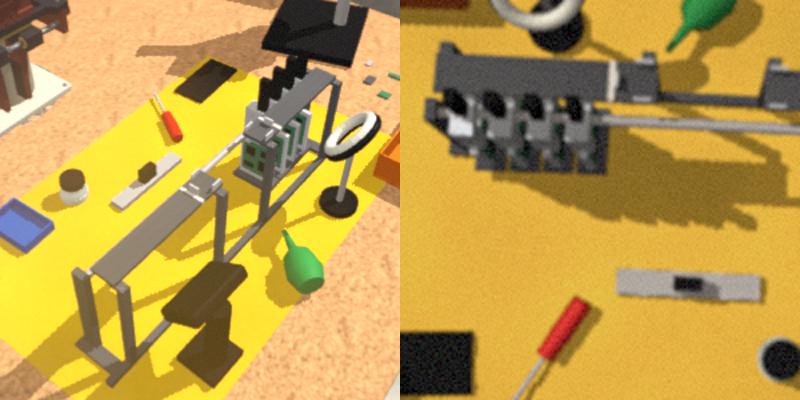

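All four carriers hang left of the mark (tabs at crop u 455–580, mark at 613). The bar lies on the bench, block near top px (314,292), and I'll check whether it was shifted.

```bash
python3 - <<'E'
from vis import *
b=cv2.imread("pics/tp6.png")
o=[("top",(278.5,284.5),(15,85,12)),("top",(351.5,288),(15,-85,12)),("top",(350,300.5),(-15,-85,10)),("top",(278,298),(-15,85,10)),("top",(314,291),(0,0,40))]
q,r=fit(o,[430,-15,0]);print(q,r.tolist())
print(proj("top",place([430,-15,-.02],[x[2] for x in o])))
E
```

```text
[ 4.25653630e+02 -1.27970510e+01 -1.30015367e-02] [[0.2, 0.1], [-1.0, -0.3], [0.0, -0.0], [0.1, -0.6], [0.3, 1.1]]
[[279.81300825 282.55551653]
 [351.5258796  286.13208817]
 [350.9418587  298.88107092]
 [279.08829921 295.31983865]
 [315.34957285 290.21535459]]
```

The bar is where I laid it, within the calibration error. Pick it up the same way and put it back at the recorded grasp pose.

```bash
python3 - <<'E'
from rob import *
p=[430,-15,300];o=best(p,RACK[2]+np.pi/2);set_gripper(50)
env.reach([430,-15,420],o)
env.move_l(p,o);print(env.move_l([430,-15,95.2],rate=120,f_stop=8));st("at")
set_gripper(0);st("grip")
env.move_l([430,-15,370]);env.move_l([623.9,-28.1,370]);env.hold(.3)
env.move_l([623.9,-28.1,312],rate=100);st("above")
print(env.move_l([623.9,-28.1,288],rate=15,f_stop=5));st("seated")
E
```

```text
False
at 100.1 [430.3 -15.   95.6] F [-0.1 -0.2 -0.1] w 50.1 g 0.0 q6 -0.04
grip 100.8 [430.  -15.   95.3] F [-1.  -0.1  2.2] w 15.9 g 30.0 q6 -0.04
above 105.2 [624.2 -28.1 312.4] F [ 0.3  0.1 -2.2] w 15.2 g 30.0 q6 -0.04
True
seated 106.4 [623.9 -28.1 293.3] F [-0.6 -0.6  5.3] w 15.7 g 30.0 q6 -0.04
```

Seated at z 293.3, against 293.4 originally. Release, retreat and check.

```bash
python3 - <<'E'
from rob import *
set_gripper(50);env.hold(.3);env.move_l([623.9,-28.1,400],rate=80)
env.reach([420,-250,420],env.read_state()["orientation"]);env.hold(.5);st()
import cv2
from station import viewer
a,b=viewer.camera("scene"),viewer.camera("top")
c=np.hstack([cv2.resize(a[130:330,280:480],(400,400),interpolation=2),cv2.resize(b[150:290,240:380],(400,400),interpolation=2)])
cv2.imwrite("pics/c7.png",cv2.convertScaleAbs(c,alpha=1.4))
E
```

```text
110.5 [ 420.1 -249.9  419.9] F [ 0.9 -0.5  0.6] w 50.0 g 0.0 q6 -0.54
```

View pics/c7.png

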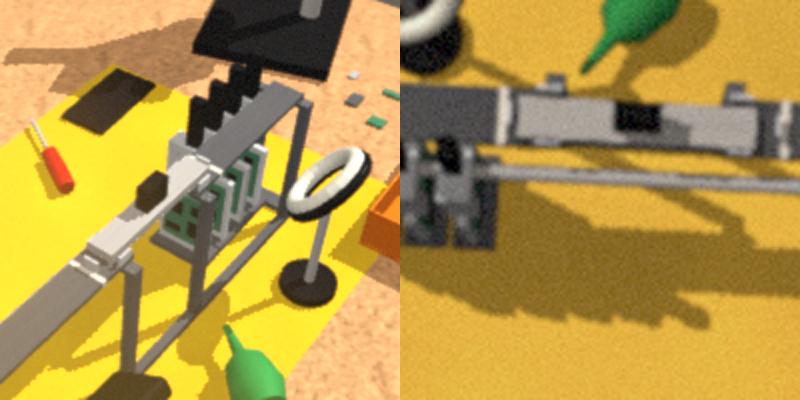

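The bar lies flat between the lugs and end stops: left end at crop u 515, right end at 757, inside the marks at 507 and 786. All four carriers still hang past the left mark.

```bash
python3 -c "
from station import workorder
print(workorder.sign_off())"
```

```text
the job is handed in; nothing more can be done
None
```

I handed the job in at about 110 s on the robot's clock: all four carriers hang on the lamp's side past the mark, and the bar is back across the gap, flat between its lugs and end stops; the sign-off gave no verdict. On the first try I turned one carrier the wrong way and pushed its leg against the rail, then set it back on the bench upright and hung it properly.

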